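Square a slotted plate against the fence of a drilling jig

TASK

The slotted aluminium plate on the plywood drilling jig lies askew. Push its free corner, the one diagonally opposite the slot, so that the plate turns flat on the board about the steel peg in its slot until its long edge lies along the wooden fence. Keep the slot on the peg, and leave the smaller plate on the bench alone.

Things in the scene. Friction and masses are not known exactly. Their poses are not given: they have to be found in the camera images.
- jig: fixed plywood board 220x240x15 mm. Origin on the bench under the axis of its steel peg (d 14, 18 mm high above the board), z up. The board spans x -175..+45, y -45..+195 mm. A wooden fence, 16 mm high above the board and 20 mm wide, runs along y from +70 to +185; its working face is at x +22, looking to -x. A sheet holder lies loose on the board near x -145, y +165
- plate: larger plate, aluminium, 80x160x10 mm, 0.33 kg, loose, flat on the board (underside 15 mm up). A slot 18 wide, 30 deep in a short edge by one corner sits round the peg. Origin: underside, where the peg's axis stands. y along its length, z up; spans x -60..+20, y -21..+139 mm. Edge x +20 goes to the fence: axes then parallel to the jig's. Starts 26 to 52 deg counter-clockwise of that; slides at a few N
- push_corner (a point): the plate's corner diagonally opposite the slot, half-way up its thickness (plate x -60, y +139, z +5 mm); push on the long edge x -60 next to it, towards the fence
- spare: smaller aluminium plate, 60x110x10 mm, two holes, no slot, lying loose on the bench to the left of the jig; to be left alone. Origin at the centre of its underside

How it is judged:
At the end, for the whole second after the job is handed in: The plate lies flat and still on the board, its long edge along the fence (parallel within 10 degrees), its slot still round the peg (within 12 mm); the smaller plate has not moved more than 15 mm (angle between the y axis of plate and the y axis of jig, either way round below 0.175 rad and horizontal distance between plate and jig below 0.012 m and angle between plate's own z axis and vertical below 0.1 rad and z of plate in the frame of jig below 0.019 m and linear speed of plate below 0.01 m/s and distance of spare from where it was at the start of the episode below 0.015 m); the robot touches nothing.
It fails at once if the plate's slot comes off the peg (more than 20 mm) (horizontal distance between plate and jig above 0.02 m).
It fails at once if the plate is lifted off the board (its slotted end more than 12 mm up, or tipped more than 17 degrees) (z of plate in the frame of jig above 0.027 m or angle between plate's own z axis and vertical above 0.3 rad).
It fails at once if the smaller plate is disturbed (moved more than 15 mm) (distance of spare from where it was at the start of the episode above 0.015 m).
It also fails if it takes over 32 s, if anything falls off the work surface, if the arm or the gripper's body presses on something with over 40 N, if the wrist force passes 120 N, or if a joint passes its speed limit or range.

ROBOT

A 7-joint arm with a two-finger parallel gripper is mounted at the origin on the work surface; the furniture and walls round the work are solid. World frame = base frame: x ahead of the robot, y to its left, z up, the work surface at z = 0. Lengths are in m, angles in rad, forces in N, time in s.
With the tool pointing down it reaches from about 0.425 to 0.875 m from the base axis. Payload 4.7 kg.
Tool frame: the origin (TCP) lies at the centre of the arm's flange, where the gripper is bolted on; the fingertips stand 182 mm ahead of it and the grasp point (between the pads) lies 164 mm ahead of it; x points along the fingers, y is the direction in which the jaws open and shut, and the axes are right-handed (so a half turn about x gives the same grasp; the last joint's range is limited). The gripper opens to 87 mm and grips with 3 to 60 N. Pads are 19 mm wide; open, the fingers measure 117 mm over their backs; the gripper's body (75 mm by 190 mm) begins 51 mm behind the grasp point.
Start: joints at [-1.255, 0.321, -0.07, 1.45, 0.023, 1.371, -0.057], TCP at [0.193, 0.621, 0.405] pointing down, gripper open.
Joint ranges: [-2.86, 2.86], [-0.3, 2.09], [-1.38, 1.24], [0.06, 2.45], [-1.56, 4.7], [0.09, 2.05], [-2.69, 2.69]. Speed limits (rad/s): [2.57, 2.57, 3.14, 3.14, 3.14, 3.14, 3.14].

INTERFACE

Orientations are given as a rotation vector (axis times angle).
In Python, from bench import ctrl gives the robot as it stands.
- The arm moves only by the shell command python3 -m crank 'ROWS' [FORCE]. ROWS is JSON, one flat list of numbers, 7 for each row, row after row: the shift along the tool's x, y, z in mm, then the turn, a rotation vector about the tool's x, y, z in rad, then the finger opening in mm, from 0 to 87. A call has exactly 5 rows; each row shifts and turns the commanded pose from where the row before left it, along the tool's axes as they then stand; what a row does not reach is not made up. A row lasts 1/8 s, in which the tool goes at most 62.5 mm and 10.7 degrees, less where a joint would pass 70% of its speed; a pose out of reach is approached as far as the arm can. A call with a gripper value outside its range is refused whole. The fingers move at their own pace and stop on an object; FORCE is the grip in N (left out, the last holds). Time passes only in rows, so rows that do not move let the fingers close, or fill a call up. It gives the time, the measured TCP pose, the force and the opening at its end, in the units of the state.
- ctrl.get_state(): the state, without advancing time (a new reading comes with each control period).
- ctrl.get_image(name): name is "scene" or "top"; returns the picture (420x560x3 uint8, red, green, blue); there is no depth.
- ctrl.camera_params(name): a dict with "K" (3x3 intrinsics, pixels), "world_to_cam" (4x4, takes a point from world to camera coordinates). Camera axes: x right, y down, z forward; pixel columns grow to the right and rows downward; lengths in m; the calibration is good to about 2 mm. A picture is of the moment at which its call begins. camera_params takes no time and is no camera call.
- ctrl.close_job(): hands the job in, once; it reports no verdict.
Trained networks look in the newest picture that a camera, given by its name, has taken for a name from the list of things; names that differ only in an ending like _2 or _b are one class to them, and where a whole thing is asked for, a point or a joint stands for the part that bears it (a point fixed in the world has none). Each returns a list of dicts, best first, with "confidence" (0 to 1); they miss things now and then, are a little off and sometimes report something else, mostly with a low value. They report only what shows in the picture. A call takes as long as a camera call.
- ctrl.regions_of(camera, target): "region" (420x560 bool, what is visible of it) and "at" ([column, row] in pixels, amid what is visible of it).
- ctrl.mark_of(camera, target): "at" ([column, row] in pixels: a listed point, or the origin of a listed thing).
The state is a dict: "time": time; "joint_positions": joint angles; "qd": joint speeds; "joint_torque": joint torques, N m; "position": TCP position; "tool_rot": TCP orientation; "ft_force": force on the tool from outside, world axes, zero at the start; "torque": the same for the moment, N m; "grip_width": opening from 0.0 (shut) to 1.0 (fully open).
Only numpy, scipy, OpenCV 4.12 (cv2) and the standard library are available. Lean on these libraries where they do the work, as an engineer would, in place of code of your own. Each camera call takes 0.05 s, during which the arm holds its last target.

## Working session

There is one attempt and no reset: what is moved stays moved. The work goes in short steps, Python scripts to look and compute and a shell command to move; the robot and the scene stay as the last step left them, time stands still between calls to the robot, and variables do not carry over. Pictures are saved under pics/ and viewed, and the job is handed in when it is done.

```bash
ls; mkdir -p pics
cat > h.py <<'E'
import numpy as np, cv2
from bench import ctrl
from scipy.spatial.transform import Rotation as R
def ray(cam,px,z):
    p=ctrl.camera_params(cam);K=np.array(p["K"]);T=np.array(p["world_to_cam"])
    d=T[:3,:3].T@np.linalg.inv(K)@np.array([px[0],px[1],1.]);c=-T[:3,:3].T@T[:3,3]
    return c+d*(z-c[2])/d[2]
def proj(cam,P):
    p=ctrl.camera_params(cam);K=np.array(p["K"]);T=np.array(p["world_to_cam"])
    q=K@(T[:3,:3]@np.array(P)+T[:3,3]);return q[:2]/q[2]
E
python3 - <<'E'
from h import *
s=ctrl.get_state();print({k:np.round(v,3) for k,v in s.items()})
print(R.from_rotvec(s["tool_rot"]).as_matrix().round(3))
for c in("scene","top"):
    cv2.imwrite(f"pics/{c}0.png",ctrl.get_image(c)[:,:,::-1])
    for t in("plate","jig","push_corner","spare"):
        for m in ctrl.mark_of(c,t)[:2]: print(c,t,np.round(m["at"],1),round(m["confidence"],2))
E
```

```text
pics
{'time': np.float64(0.0), 'joint_positions': array([-1.255,  0.322, -0.07 ,  1.452,  0.023,  1.371, -0.057]), 'qd': array([ 0.002,  0.002, -0.001, -0.   ,  0.   , -0.001,  0.001]), 'joint_torque': array([-0.0000e+00, -4.9130e+01, -4.0400e-01, -3.1253e+01, -6.4000e-02,
        4.4000e-02,  0.0000e+00]), 'position': array([0.193, 0.62 , 0.404]), 'tool_rot': array([ 0.235,  1.558, -0.238]), 'ft_force': array([-0.637, -0.902, -0.538]), 'torque': array([ 0.04 ,  0.002, -0.02 ]), 'grip_width': np.float64(0.998)}
[[-0.     0.297  0.955]
 [-0.002  0.955 -0.297]
 [-1.    -0.002  0.   ]]
scene plate [348.1 261.8] 0.77
scene jig [346.8 268. ] 0.97
scene push_corner [290.5 297.2] 0.56
scene spare [231.7 178.8] 0.66
top plate [348.6 182.8] 0.7
top jig [345.6 180.4] 0.71
top push_corner [352.5 257.3] 0.76
top push_corner [344.  184.6] 0.51
top spare [174.4 221.2] 0.89
```

View pics/scene0.png

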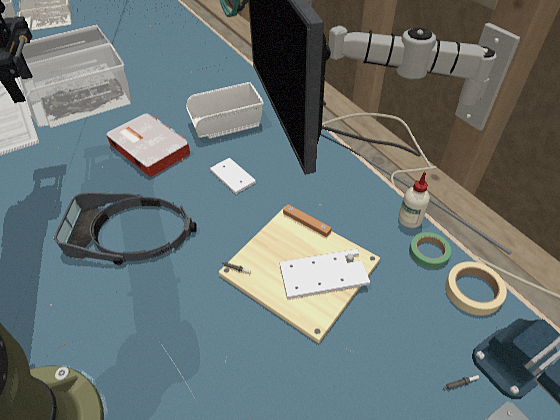

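View pics/top0.png

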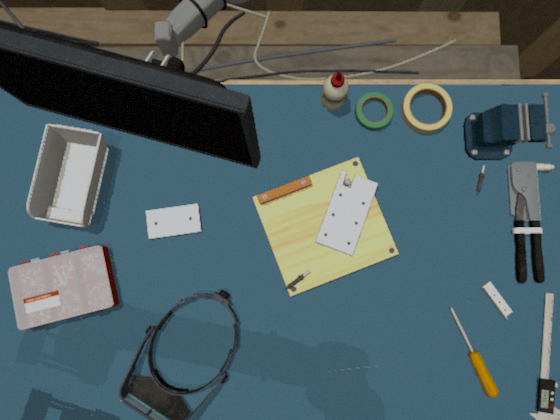

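Run:
```python
from h import *
for c,d in (("scene",{"plate":(348.1,261.8,.015),"jig":(346.8,268,0),"corner":(290.5,297.2,.02),"spare":(231.7,178.8,0)}),("top",{"plate":(348.6,182.8,.015),"jig":(345.6,180.4,0),"corner":(352.5,257.3,.02),"spare":(174.4,221.2,0)})):
    for k,v in d.items(): print(c,k,ray(c,v[:2],v[2]).round(4))
```

```text
scene plate [ 0.6086 -0.0056  0.015 ]
scene jig [ 0.6048 -0.0086  0.    ]
scene corner [ 0.4668 -0.0148  0.02  ]
scene spare [0.5286 0.3506 0.    ]
top plate [ 0.6122 -0.0099  0.015 ]
top jig [ 0.6204 -0.0057  0.    ]
top corner [ 0.4569 -0.0138  0.02  ]
top spare [0.5341 0.3552 0.    ]
```

The plate lies in the top view from about (348,180) at the peg to (352,255) at its free corner. The fence runs (260,195)–(312,182), the sheet holder is near (298,280), and the spare is near (174,221). The monitor hangs over the upper left, so I'll check how much clearance there is. First I'll fit the geometry accurately.

Run:
```python
from h import *
a=cv2.imread("pics/top0.png");b=cv2.imread("pics/scene0.png")
cv2.imwrite("pics/topz.png",cv2.resize(a[145:305,240:410],None,fx=3.7,fy=3.7,interpolation=cv2.INTER_CUBIC))
from scipy.optimize import least_squares
def quad(c,t):
    r=ctrl.regions_of(c,t)[0];m=r["region"].astype(np.uint8)
    print(c,t,r["confidence"],m.sum(),cv2.minAreaRect(cv2.findContours(m,0,1)[0][0])); return m
M={}
for c in("top","scene"):
    for t in ("plate","jig"): M[c,t]=quad(c,t)
np.savez("m.npz",**{f"{c}_{t}":v for (c,t),v in M.items()})
# monitor lower right corner triangulation
A=[];B=[]
for c,px in(("top",(258,161)),("scene",(310,172))):
    o=ray(c,px,0);p=ray(c,px,.5);d=(p-o)/np.linalg.norm(p-o);Q=np.eye(3)-np.outer(d,d);A.append(Q);B.append(Q@o)
X=np.linalg.solve(sum(A),sum(B));print("monitor",X.round(3),proj("top",X),proj("scene",X))
```

```text
top plate 0.56 2888 ((346.92315673828125, 211.70852661132812), (40.24998092651367, 77.14167785644531), 20.2248592376709)
top jig 0.95 9276 ((324.75860595703125, 224.89654541015625), (107.33190155029297, 116.61666870117188), 68.19859313964844)
scene plate 0.81 3099 ((324.5400695800781, 272.6502990722656), (39.537532806396484, 85.49568176269531), 80.27242279052734)
scene jig 0.57 2891 ((324.1670227050781, 272.64996337890625), (37.59579849243164, 84.7381820678711), 79.79602813720703)
monitor [0.637 0.175 0.103] [257.87471041 161.2783383 ] [310.27004567 171.93544452]
```

View pics/topz.png

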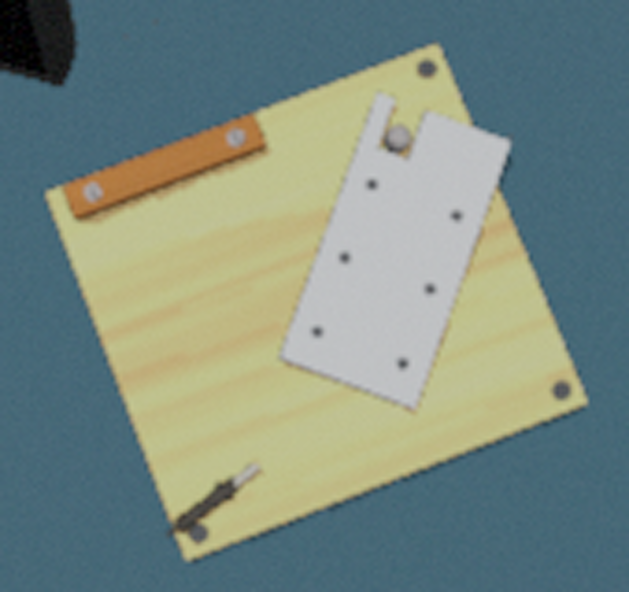

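The zoomed view shows the plate's free corner at crop (415,408), the slot and peg at (398,138), and the fence's working edge from about (78,216) to (267,148). I'll turn these into poses.

Run:
```python
from h import *
from scipy.optimize import least_squares
f=lambda q:(np.array(q)+.5)/3.7-.5+np.array([240,145])
def fit(model,px,z):
    W=np.array([ray("top",f(p),z)[:2] for p in px]);m=np.array(model)/1000
    def T(v):c,s=np.cos(v[2]),np.sin(v[2]);return m@np.array([[c,s],[-s,c]])+v[:2]
    best=min((least_squares(lambda v:(T(v)-W).ravel(),[.61,0,a]) for a in(0,1.5,3,-1.5)),key=lambda r:r.cost)
    print(best.x.round(4),np.degrees(best.x[2]).round(1),((T(best.x)-W)*1000).round(1).tolist());return best.x
j=fit([(45,-45),(45,195),(-175,195),(-175,-45)],[(438,43),(47,190),(188,560),(587,403)],.015)
p=fit([(-60,-21),(-60,139),(20,139),(20,-21)],[(511,143),(415,408),(282,357),(377,92)],.025)
print("peg top",ray("top",f((398,136)),.033))
print("fence",[ray("top",f(q),.031)[:2].round(4) for q in((78,216),(267,148))])
def tr(v,m):c,s=np.cos(v[2]),np.sin(v[2]);return np.array(v[:2])+np.array([[c,-s],[s,c]])@(np.array(m)/1000)
print("jig fence pts",tr(j,(22,185)),tr(j,(22,70)))
for P in((*tr(p,(-60,139)),.025),(*tr(j,(-175,195)),.015),(*tr(j,(0,0)),.033)): print(proj("scene",P))
# line contact points
for d in(0,10,20,30,40,46,50): 
    a=j[2]+np.radians(d);v=[*j[:2],a]
    print(d,"edge pt y120:",tr(v,(-60,120)).round(4),"tool ctr off20:",tr(v,(-80,120)).round(4))
```

```text
[ 0.6119 -0.0058  0.364 ] 20.9 [[0.9, -0.9], [-0.3, 1.3], [-0.5, 1.3], [-0.1, -1.7]]
[ 0.6119 -0.0059  1.2066] 69.1 [[1.1, -0.6], [-0.9, -0.7], [-0.5, 1.6], [0.3, -0.3]]
peg top [ 0.61162337 -0.00454856  0.033     ]
fence [array([0.5675, 0.173 ]), array([0.6054, 0.0681])]
jig fence pts [0.56659185 0.17490646] [0.60753297 0.06744099]
[287.00033886 296.40003941]
[217.84762135 271.01648555]
[350.40325817 255.79566113]
0 edge pt y120: [0.5131 0.085 ] tool ctr off20: [0.4944 0.0779]
10 edge pt y120: [0.4988 0.0664] tool ctr off20: [0.4817 0.0562]
20 edge pt y120: [0.488  0.0457] tool ctr off20: [0.4729 0.0326]
30 edge pt y120: [0.481  0.0234] tool ctr off20: [0.4683 0.0079]
40 edge pt y120: [4.779e-01 2.000e-04] tool ctr off20: [ 0.4681 -0.0172]
46 edge pt y120: [ 0.478  -0.0138] tool ctr off20: [ 0.4701 -0.0322]
50 edge pt y120: [ 0.4789 -0.0231] tool ctr off20: [ 0.4723 -0.042 ]
```

Both poses fit to within 2 mm, and the corner reprojects into the scene view where the network marked it. The jig peg is at (0.612, -0.006) with yaw 20.9°. The plate is 48° counter-clockwise of the fence.

My plan is to close the fingers, go round in front of the monitor, and come down beside the long edge near the free corner. The tool y axis already points almost exactly in the push direction.

```bash
python3 -m crank '[0,-28.6,32.7,0,0,0,0, 0,-28.6,32.7,0,0,0,0, 0,-28.6,32.7,0,0,0,0, 0,-28.6,32.7,0,0,0,0, 0,-28.6,32.7,0,0,0,0]' 30
```

```text
time: 1.32
position: [0.3075, 0.4342, 0.405]
tool_rot: [0.237, 1.558, -0.236]
ft_force: [-0.5, 0.8, -0.0]
grip_width: 0.514
```

```bash
python3 -m crank '[0,-28.6,32.7,0,0,0,0, 0,-28.6,32.7,0,0,0,0, 0,-28.6,32.7,0,0,0,0, 0,-28.6,32.7,0,0,0,0, 0,-28.6,32.7,0,0,0,0]' 30; python3 -m crank '[0,-39,19,0,0,0,0, 0,-39,19,0,0,0,0, 0,-39,19,0,0,0,0, 0,-39,19,0,0,0,0, 0,-39,19,0,0,0,0]'
```

```text
time: 1.95
position: [0.421, 0.249, 0.4051]
tool_rot: [0.237, 1.557, -0.236]
ft_force: [0.0, -0.0, 0.6]
grip_width: 0.015
time: 2.58
position: [0.4532, 0.0344, 0.4051]
tool_rot: [0.237, 1.557, -0.236]
ft_force: [-0.9, 0.1, -0.1]
grip_width: 0.006
```

```bash
python3 -m crank '[0,-39,18,0,0,0,0, 0,-39,18,0.06,0,0,0, 50,0,0,0,0,0,0, 50,0,0,0,0,0,0, 50,0,0,0,0,0,0]'
python3 - <<'E'
from h import *
s=ctrl.get_state();print(s["position"],R.from_rotvec(s["tool_rot"]).as_matrix().round(3))
im={c:ctrl.get_image(c) for c in("top","scene")}
o=[cv2.resize(im[c][y:y+170,x:x+190,::-1],None,fx=2.1,fy=2.1,interpolation=2) for c,x,y in(("top",235,145),("scene",210,180))]
cv2.imwrite("pics/a1.png",np.hstack(o))
E
```

```text
time: 3.2
position: [0.4644, -0.0493, 0.2538]
tool_rot: [0.285, 1.55, -0.283]
ft_force: [1.9, 1.6, -0.8]
grip_width: 0.007
[ 0.46438172 -0.04931015  0.25381929] [[ 0.002  0.354  0.935]
 [ 0.001  0.935 -0.354]
 [-1.     0.001  0.001]]
```

View pics/a1.png

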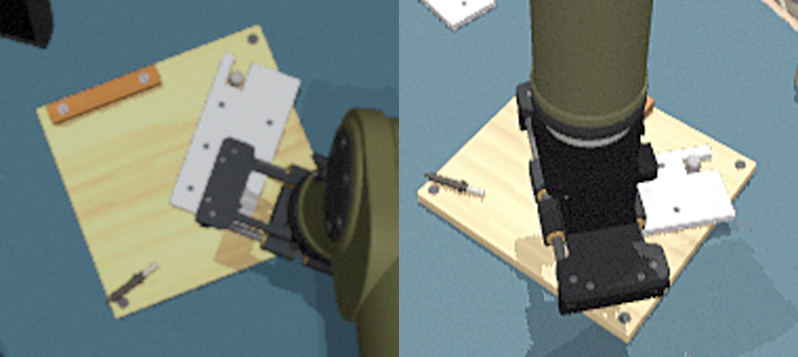

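The view shows the fingers hovering beside the plate's right long edge near the free corner. The plate and spare are undisturbed and the monitor is clear. Next I'll lower the tips to plate height.

```bash
python3 -m crank '[20,0,0,0,0,0,0, 20,0,0,0,0,0,0, 8,0,0,0,0,0,0, 4,0,0,0,0,0,0, 0,0,0,0,0,0,0]'; python3 -m crank '[0,5,0,0,0,0,0, 0,5,0,0,0,0,0, 0,3,0,0,0,0,0, 0,2,0,0,0,0,0, 0,0,0,0,0,0,0]'
```

```text
time: 3.92
position: [0.4648, -0.0492, 0.2035]
tool_rot: [0.284, 1.551, -0.283]
ft_force: [0.1, -0.1, 0.3]
grip_width: 0.009
time: 4.55
position: [0.4697, -0.0351, 0.2027]
tool_rot: [0.284, 1.552, -0.284]
ft_force: [-0.0, -1.0, -0.2]
grip_width: 0.004
```

```bash
python3 -m crank '[1.5,3,0,0,0,0,0, 0,4.9,-2.9,0.04,0,0,0, 0,4.9,-2.9,0.04,0,0,0, 0,4.9,-2.9,0.04,0,0,0, 0,4.9,-2.9,0.04,0,0,0]'; python3 -m crank '[0,4.9,-2.9,0.04,0,0,0, 0,4.9,-2.9,0.04,0,0,0, 0,4.9,-2.9,0.04,0,0,0, 0,4.9,-2.9,0.04,0,0,0, 0,4.9,-2.9,0.04,0,0,0]'
cat > look.py <<'E'
from h import *
import sys
s=ctrl.get_state();Rm=R.from_rotvec(s["tool_rot"]).as_matrix();print(s["position"].round(4) if hasattr(s["position"],'round') else s["position"],"tool y deg",np.degrees(np.arctan2(Rm[1,1],Rm[0,1])),s["ft_force"])
im={c:ctrl.get_image(c) for c in("top","scene")}
o=[cv2.resize(im[c][y:y+170,x:x+190,::-1],None,fx=2.1,fy=2.1,interpolation=2) for c,x,y in(("top",235,145),("scene",210,180))]
cv2.imwrite(sys.argv[1],np.hstack(o))
# tool in plate frame if plate turned with tool
th=np.arctan2(Rm[1,1],Rm[0,1]);d=np.array(s["position"][:2])-[.6119,-.0059]
c,q=np.cos(th),np.sin(th);print("tool in plate frame",(1000*np.array([c*d[0]+q*d[1],-q*d[0]+c*d[1]])).round(1))
E
python3 look.py pics/a2.png
```

```text
time: 5.18
position: [0.4681, -0.0102, 0.2011]
tool_rot: [0.41, 1.532, -0.411]
ft_force: [-0.1, -0.9, -0.1]
grip_width: 0.006
time: 5.8
position: [0.4699, 0.018, 0.2011]
tool_rot: [0.565, 1.496, -0.567]
ft_force: [-1.1, -2.3, 2.0]
grip_width: 0.005
[0.4699 0.018  0.2011] tool y deg 48.53950260785621 [-1.10705349 -2.32894925  1.96920414]
tool in plate frame [-76.1 122.3]
```

View pics/a2.png

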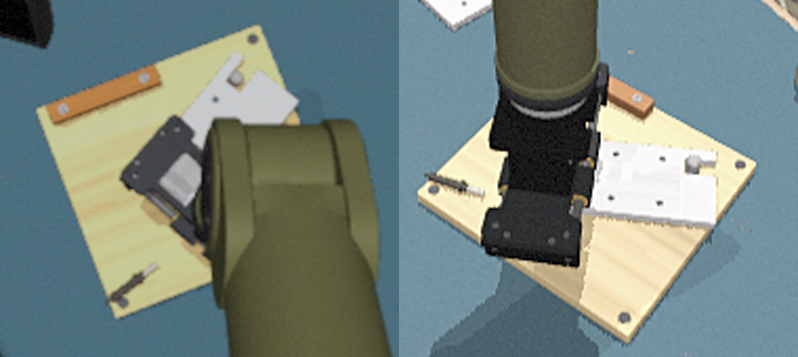

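The plate is turning with the fingers. In the top crop the peg at (236,78) is still in the slot. I'll keep pushing.

```bash
python3 -m crank '[0,4.9,-2.9,0.04,0,0,0, 0,4.9,-2.9,0.04,0,0,0, 0,4.9,-2.9,0.04,0,0,0, 0,4.9,-2.9,0.04,0,0,0, 0,4.9,-2.9,0.04,0,0,0]'
python3 look.py pics/a3.png
```

```text
time: 6.52
position: [0.4773, 0.0453, 0.201]
tool_rot: [0.719, 1.449, -0.721]
ft_force: [-2.1, -2.2, 1.3]
grip_width: 0.007
[0.4773 0.0453 0.201 ] tool y deg 37.13027752351837 [-2.12130163 -2.23706675  1.32833578]
tool in plate frame [-76.4 122.1]
```

View pics/a3.png

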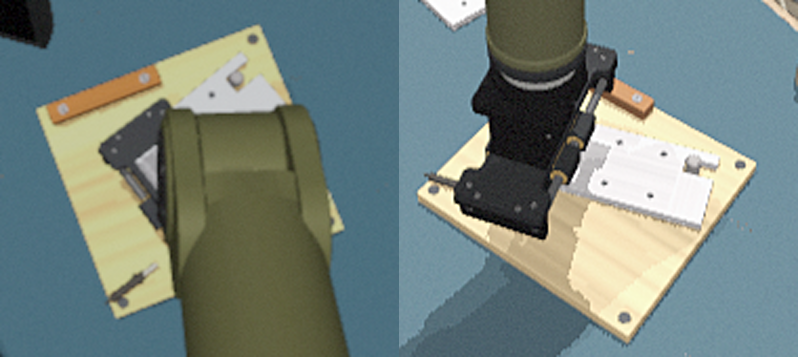

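```bash
python3 -m crank '[0,4.9,-2.9,0.04,0,0,0, 0,4.9,-2.9,0.04,0,0,0, 0,4.9,-2.9,0.04,0,0,0, 0,4.9,-2.9,0.04,0,0,0, 0,4.9,-2.9,0.04,0,0,0]'
python3 -m crank '[0,2.5,-1.4,0.02,0,0,0, 0,2.5,-1.4,0.02,0,0,0, 0,2.5,-1.4,0.02,0,0,0, 0,0,0,0,0,0,0, 0,0,0,0,0,0,0]'
python3 look.py pics/a4.png
```

```text
time: 7.25
position: [0.49, 0.0707, 0.201]
tool_rot: [0.872, 1.39, -0.874]
ft_force: [-1.6, -1.5, 1.5]
grip_width: 0.006
time: 7.88
position: [0.4958, 0.0786, 0.2014]
tool_rot: [0.918, 1.368, -0.917]
ft_force: [0.3, -0.2, -0.8]
grip_width: 0.006
[0.4958 0.0786 0.2014] tool y deg 22.313971424773783 [ 0.28777444 -0.2290804  -0.75719858]
tool in plate frame [-75.4 122.3]
```

View pics/a4.png

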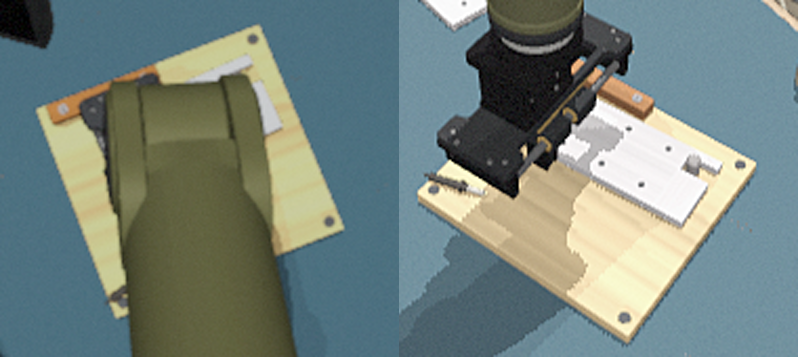

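There's still a small gap to the fence in the scene view. I'll continue in small steps and watch the force.

```bash
python3 -m crank '[0,2,-1,0.015,0,0,0, 0,2,-1,0.015,0,0,0, 0,0,0,0,0,0,0, 0,0,0,0,0,0,0, 0,0,0,0,0,0,0]'
python3 -m crank '[0,1.5,0,0,0,0,0, 0,0,0,0,0,0,0, 0,0,0,0,0,0,0, 0,0,0,0,0,0,0, 0,0,0,0,0,0,0]'
python3 look.py pics/a5.png
```

```text
time: 8.6
position: [0.4984, 0.0817, 0.2012]
tool_rot: [0.941, 1.358, -0.941]
ft_force: [-2.0, -1.3, 0.7]
grip_width: 0.005
time: 9.22
position: [0.4998, 0.0825, 0.2012]
tool_rot: [0.941, 1.358, -0.94]
ft_force: [-3.4, 0.8, 0.2]
grip_width: 0.003
[0.4998 0.0825 0.2012] tool y deg 20.58378154003231 [-3.38004579  0.84119337  0.20901872]
tool in plate frame [-73.9 122.2]
```

View pics/a5.png

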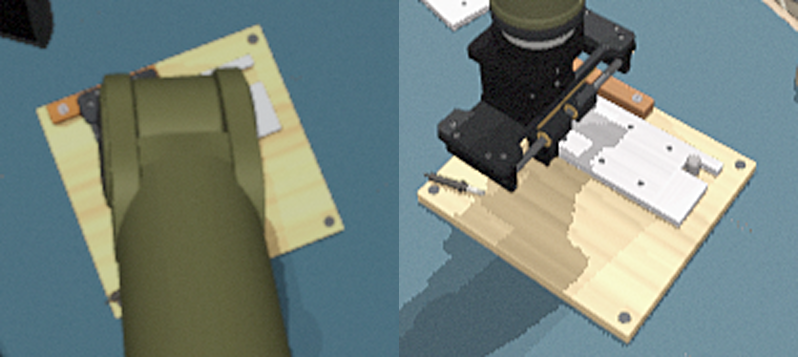

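```bash
python3 -m crank '[0,1.5,0,0,0,0,0, 0,0,0,0,0,0,0, 0,1,0,0,0,0,0, 0,0,0,0,0,0,0, 0,0,0,0,0,0,0]'
python3 - <<'E'
from h import *
im=ctrl.get_image("scene")
cv2.imwrite("pics/a6.png",cv2.resize(im[200:300,250:400,::-1],None,fx=5,fy=5,interpolation=2))
E
```

```text
time: 9.95
position: [0.5018, 0.0832, 0.2011]
tool_rot: [0.94, 1.359, -0.941]
ft_force: [-5.7, 2.2, 0.8]
grip_width: 0.005
```

View pics/a6.png

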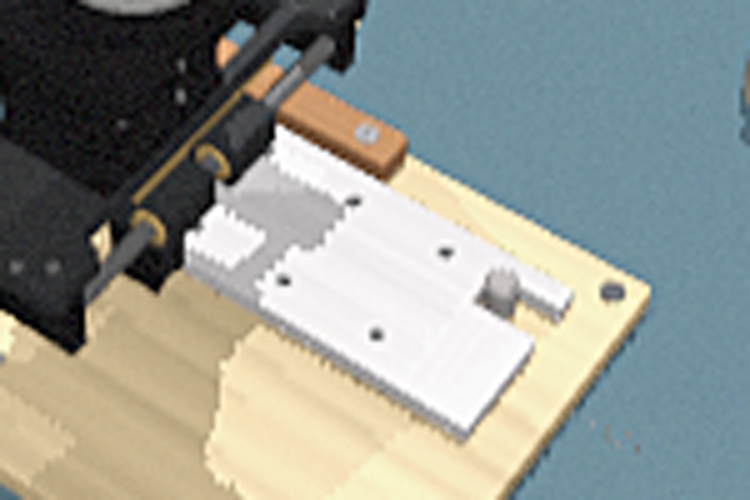

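In the crop the plate's long edge lies against the fence's working face, around (280,130)–(400,180). The peg at (500,290) sits well inside the slot. I'll back off, lift, and check from a clear view.

```bash
python3 -m crank '[0,-4,0,0,0,0,0, 0,-8,0,0,0,0,0, 0,-8,0,0,0,0,0, -30,0,0,0,0,0,0, -50,0,0,0,0,0,0]'; python3 -m crank '[-50,0,0,0,0,0,0, -50,0,0,0,0,0,0, 0,0,-40,0,0,0,0, 0,0,-40,0,0,0,0, 0,0,-40,0,0,0,0]'
```

```text
time: 10.62
position: [0.4823, 0.0756, 0.2809]
tool_rot: [0.939, 1.359, -0.944]
ft_force: [0.8, 1.0, 0.4]
grip_width: 0.001
time: 11.25
position: [0.4407, 0.1889, 0.3816]
tool_rot: [0.943, 1.357, -0.94]
ft_force: [0.1, 0.0, 0.8]
grip_width: 0.005
```

```bash
python3 -m crank '[0,0,-40,0,0,0,0, 0,0,-40,0,0,0,0, 0,0,-40,0,0,0,0, 0,0,0,0,0,0,0, 0,0,0,0,0,0,0]'
python3 - <<'E'
from h import *
im=ctrl.get_image("top")
cv2.imwrite("pics/b1.png",cv2.resize(im[145:305,240:410,::-1],None,fx=3.7,fy=3.7,interpolation=2))
for t in("plate","spare","jig"):
    for m in ctrl.mark_of("top",t)[:1]: print(t,m["at"],m["confidence"],ray("top",m["at"],.015 if t=="plate" else 0))
im=ctrl.get_image("scene");cv2.imwrite("pics/b2.png",im[:,:,::-1])
for m in ctrl.mark_of("scene","spare")[:1]:print(m["at"],m["confidence"],ray("scene",m["at"],0))
E
```

```text
time: 11.88
position: [0.3994, 0.2998, 0.3813]
tool_rot: [0.941, 1.357, -0.941]
ft_force: [0.6, -0.4, 0.8]
grip_width: 0.005
plate [344.9, 184.2] 0.67 [ 0.60926214 -0.00209323  0.015     ]
spare [173.5, 218.6] 0.81 [0.5396451  0.35729007 0.        ]
jig [343.6, 183.5] 0.97 [ 0.61368994 -0.00136126  0.        ]
[232.2, 176.8] 0.57 [0.53286854 0.35626516 0.        ]
```

View pics/b1.png

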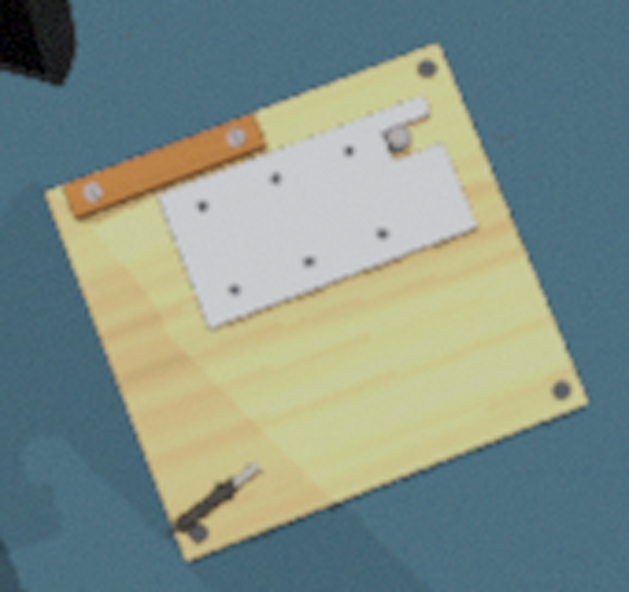

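View pics/b2.png

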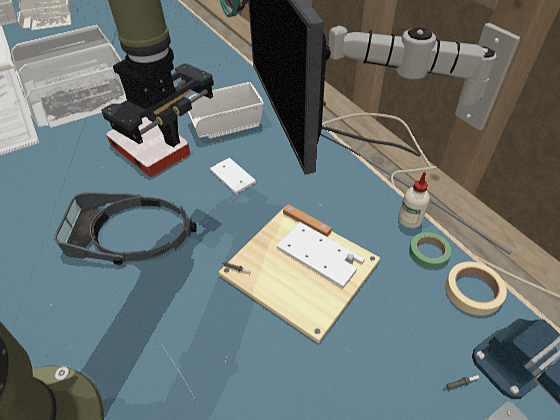

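The plate lies parallel to the fence, with crop corners (161,198), (211,328), (476,229) and (425,97). The peg is at the bottom of the slot, the spare hasn't visibly moved, and the arm is clear. I'll check the numbers before handing in.

Run:
```python
from h import *
f=lambda q:(np.array(q)+.5)/3.7-.5+np.array([240,145])
W=np.array([ray("top",f(p),.025)[:2] for p in[(476,229),(211,328),(161,198),(425,97)]]);m=np.array([(-60,-21),(-60,139),(20,139),(20,-21)])/1000
A=m-m.mean(0);B=W-W.mean(0);a=np.arctan2((A[:,0]*B[:,1]-A[:,1]*B[:,0]).sum(),(A*B).sum())
c,s=np.cos(a),np.sin(a);t=W.mean(0)-np.array([[c,-s],[s,c]])@m.mean(0)
print("yaw off deg",np.degrees(a)-20.9,"slot-peg mm",1000*(t-[.6119,-.0059]))
q=ctrl.get_state();print(q["time"],q["ft_force"])
a0=cv2.imread("pics/top0.png");b=ctrl.get_image("top")[:,:,::-1]
d=cv2.absdiff(a0,b)[200:245,140:208];print("spare patch diff",d.mean(),(d.max(2)>60).sum())
```

```text
yaw off deg -0.3294600072784881 slot-peg mm [-2.3987482  -2.90589224]
12.175 [ 1.55380285 -0.15277734 -0.2356129 ]
spare patch diff 24.17363834422658 412
```

The angle is off by 0.3° and the slot by about 4 mm, both well inside the limits. The patch of picture around the spare differs from the first one, so I'll see whether that's only the arm or its shadow.

Run:
```python
from h import *
a0=cv2.imread("pics/top0.png");b=ctrl.get_image("top")[:,:,::-1]
cv2.imwrite("pics/b3.png",np.hstack([cv2.resize(x[170:270,130:230],None,fx=4,fy=4) for x in(a0,b)]))
```

```text
(no output)
```

View pics/b3.png

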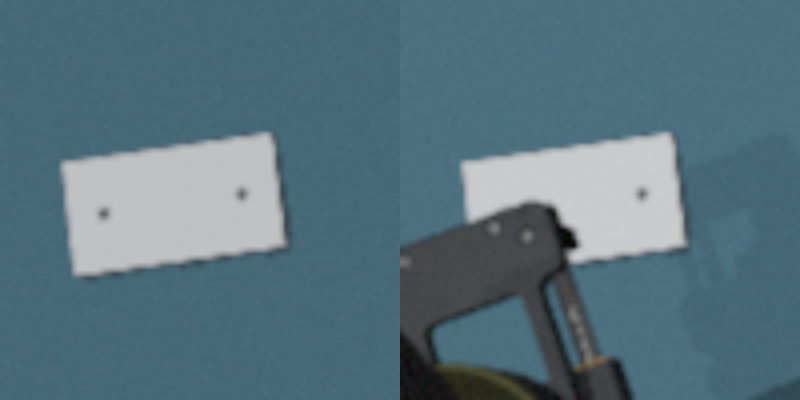

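The spare's corners, at (62,160), (272,133) and (287,247), are the same in both pictures. The difference is only the raised gripper hiding part of it. I'm handing in.

```bash
python3 -c "
from bench import ctrl
print(ctrl.close_job())"
```

```text
the job is handed in; nothing more can be done
None
```

I pushed the plate's free corner with closed fingers in an arc about the peg, turning it about 48° until its long edge lay along the fence. I then backed off, lifted the arm clear and handed in at about 12 s of the 32 s allowed.

- **Angle:** the last top view puts the plate 0.3° off the fence direction (limit 10°).
- **Slot:** its origin is about 4 mm from the peg axis (limit 12 mm), with the peg visibly inside the slot.
- **Push force:** the readings I took never went above about 6 N, and the plate looks flat in both cameras.
- **Spare plate:** its visible corners are at the same pixels as at the start. My automatic picture comparison flagged a change there, but that was the raised gripper hiding part of it. The network's marks for the spare were 6–7 mm off their first readings, which I put down to detection noise given the matching corners.

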